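# Tip the potted modules from the dispensing tray into the bin

### The job

Lift the loaded parts tray by the bar over it, hold it with its open lip low over the grey bin, and tip it so that all four black blocks slide off into the bin, without the gripper touching the blocks and without dropping them from a height. Then stand the empty tray back, flat and square, on the middle of its platform and let go; leave everything else on the bench where it is.

Things in the scene. Friction and masses are not known exactly. Their poses are not given: they have to be found in the camera images.
- tray: loose rust-brown parts tray, 200 (x) by 160 (y) mm, about 0.4 kg (the blocks add about 0.4 kg). Origin: centre of its underside, z up. Floor 4 mm thick; 4 mm walls, 24 mm high, on both long sides and the +x end; the -x end (x = -100 mm) is the open pouring lip. Aluminium uprights at x = 0, y = +-78 mm (24 mm wide in x, 112 mm high) carry a bar across
- tray_bar (a point): middle of the tray's aluminium handle bar, 100 mm above the tray's underside, over its centre; axes as the tray's. The bar runs along y (148 mm free between the uprights), is 16 mm thick in x and 24 mm high in z
- platform: the fixed aluminium unloading platform on which the tray stands, 240 mm (x) by 190 mm (y); origin at the centre of its foot, on the bench; its flat top is at z = 30 mm. The tray stands roughly in the middle, its x nearly along the platform's x
- bin: the fixed open grey plastic bin, 260 mm (x) by 220 mm (y), 110 mm high, walls and floor 5 mm thick; origin at the centre of its underside, on the bench, z up
- block1: one of the four equal black potted modules lying on the tray, a block of 64 (x) by 42 (y) by 28 (z) mm, about 0.09 kg; origin at the block's centre
- block2: one of the four equal black potted modules lying on the tray, a block of 64 (x) by 42 (y) by 28 (z) mm, about 0.09 kg; origin at the block's centre
- block3: one of the four equal black potted modules lying on the tray, a block of 64 (x) by 42 (y) by 28 (z) mm, about 0.09 kg; origin at the block's centre
- block4: one of the four equal black potted modules lying on the tray, a block of 64 (x) by 42 (y) by 28 (z) mm, about 0.09 kg; origin at the block's centre
- screwdriver: bystander, loose: a screwdriver lying on the bench between platform and bin; origin under its middle, x along it
- cup: bystander, loose: an empty black mixing cup, 68 mm across, 75 mm high, standing between platform and bin; origin at the centre of its underside
- jar: bystander, loose: a closed jar, 72 mm across, 95 mm high, towards the bench's far edge; origin under its centre
- cups: bystander, loose: a stack of white cups, 69 mm across, 115 mm high, towards the bench's far edge; origin under its centre
- organiser: bystander, loose: an open white organiser with compartments, 200 by 130 by 40 mm, on the left of the bench; origin under its centre
- wrench: bystander, loose: a steel wrench lying on the right of the bench; origin under its middle, x along it
- tape: bystander, loose: a roll of paper tape lying flat, 100 mm across, 25 mm high, on the right of the bench; origin under its centre
There are look-alikes about, which are no part of the job. Leave any green or yellow look-alike of the block2 alone. Leave any pink look-alike of the tray alone.

How it is judged:
By the outcome, as a careful person would: the job done as asked, in the order asked, and still so for the second after the job is handed in, with the robot touching nothing.
It also fails if it takes over 67 s, if anything falls off the work surface, if the arm or the gripper's body presses on something with over 40 N, if the wrist force passes 120 N, or if a joint passes its speed limit or range.

### The arm

A 6-joint arm with a two-finger parallel gripper is mounted at the origin on the work surface. World frame = base frame: x ahead of the robot, y to its left, z up, the work surface at z = 0. Lengths are in m, angles in degrees, forces in N, time in s.
With the tool pointing down it reaches from about 0.4 to 0.825 m from the base axis. Payload 7 kg.
Tool frame: the origin (TCP) lies midway between the tips of the shut fingers; the grasp point (between the pads) lies 19 mm behind it; z points along the fingers, y is the line along which they close (so a half turn about z gives the same grasp; the last joint's range is limited). The gripper opens to 88 mm and grips with 3 to 60 N. Pads are 19 mm wide; open, the fingers measure 130 mm over their backs; the gripper's body (78 mm by 193 mm) begins 47 mm behind the grasp point.
Start: joints at [88.299, 20.546, 0.682, 0, -70.136, -16.507], TCP at [0.211, 0.641, 0.227] pointing down, gripper open.
Joint ranges: [-176.03, 176.03], [-82.01, 121.73], [-58.28, 71.71], [-173.87, 95.51], [-174.79, -0.11], [-173.66, 173.66]. Speed limits (degrees/s): [136.94, 136.94, 172.46, 180, 180, 180].

### API

Orientations are given as [roll, pitch, yaw] about the fixed x, y, z axes, in that order (R = Rz(yaw) Ry(pitch) Rx(roll)).
In Python, from plant import get_state, optics, order gives the robot as it stands. The module is installed in compiled form; this text tells all that it offers.
- The arm moves only by the tool send_rows, never from a script. Its argument "moves" is a list of rows, each an object with "slide": the shift along the tool's x, y, z as a fraction of full scale, a list of three; "turn": the turn about the tool's z as a fraction of full scale; "gripper": the opening, from 0 (shut) to 1 (fully open). A call has exactly 5 rows; each row is the pose to reach, as a shift and turn from the pose commanded when the call began, along the tool's axes at that moment; what a row does not reach only later rows make up. Full scale, the value 1, is 150 mm for a shift and 90 degrees for a turn. A row lasts 1/12 s, in which the tool goes at most 41.7 mm and 7.16 degrees, less where a joint would pass 70% of its speed; a pose out of reach is approached as far as the arm can. A call with a number of a shift or a turn outside -1 to 1 is refused whole. A call with a gripper value outside its range is refused whole. The fingers move at their own pace and stop on an object; "newtons" is the grip in N (left out, the last holds). Time passes only in rows, so rows that repeat a pose let the fingers close, or fill a call up. It gives the time, the measured TCP pose, the force, the opening and the grip force at its end, in the units of the state.
- get_state(): the state, without advancing time (a new reading comes with each control period).
- optics.capture(name): name is "scene" or "top"; returns a dict with "img" (480x640x3 uint8, red, green, blue), "intrinsics" (3x3 intrinsics, pixels), "origin" and "attitude" of the camera in the world. Camera axes: x right, y down, z forward; pixel columns grow to the right and rows downward; lengths in m; the calibration is good to about 2 mm. A picture is of the moment at which its call begins. There is no depth.
- order.close_job(): hands the job in; it is judged then, once.
Trained networks look in the newest picture that a camera, given by its name, has taken for a name from the list of things; names that differ only in an ending like _2 or _b are one class to them, and where a whole thing is asked for, a point or a joint stands for the part that bears it (a point fixed in the world has none). Each returns a list of dicts, best first, with "p" (0 to 1); they miss things now and then, are a little off and sometimes report something else, mostly with a low value. They report only what shows in the picture. A call takes as long as a camera call. They do not tell look-alikes from the thing itself.
- optics.look_for(camera, name): "location" ([x, y, z] in m, in world coordinates, good to about 4 mm: the middle of the surface that is visible of it).
The state is a dict: "time_s": time; "joints": joint angles; "qd": joint speeds; "joint_torque": joint torques, N m; "tcp_pos": TCP position; "eef_rot": TCP orientation; "contact_force": force on the tool from outside, world axes, zero at the start; "moment": the same for the moment, N m; "gripper_width": finger opening in m; "gripper_force": force on a finger pad.
Only numpy, scipy, OpenCV 4.12 (cv2) and the standard library are available. Lean on these libraries where they do the work, as an engineer would, in place of code of your own. Each camera call takes 0.05 s, during which the arm holds its last target. There are 200 camera calls.

## Working session

There is one attempt and no reset: what is moved stays moved. The work goes in short steps, Python scripts to look and compute and a tool call to move; the robot and the scene stay as the last step left them, time stands still between calls to the robot, and variables do not carry over. Pictures are saved under pics/ and viewed, at most 10 in all, crops included, and the job is handed in when it is done.

Besides the shell and the picture viewer there is one more tool, called after "Request:" as name([rows], argument=value, ...), one row to a line, values as JSON. send_rows: Moves the arm, as the interface text tells. Shift numbers are shares of 150 mm and turn numbers shares of 90 degrees, none past 1 either way. Its arguments: {"type":"object","properties":{"moves":{"type":"array"},"newtons":{"type":"number"}},"required":["moves"]}

```bash
mkdir -p pics; cat > h.py <<'E'
import numpy as np, cv2
from plant import get_state, optics, order
def cap(n,f=None):
    c=optics.capture(n)
    if f: cv2.imwrite('pics/'+f,c['img'][:,:,::-1])
    return c
def R(c):
    a=np.array(c['attitude'],float)
    if a.shape==(3,3): return a
    from scipy.spatial.transform import Rotation as Ro
    return Ro.from_euler('xyz',a,degrees=True).as_matrix() if a.size==3 else Ro.from_quat(a).as_matrix()
def proj(c,p):
    q=R(c).T@(np.array(p)-c['origin']); q=np.array(c['intrinsics'])@q; return q[:2]/q[2]
def ray(c,uv):
    d=R(c)@np.linalg.inv(c['intrinsics'])@np.array([uv[0],uv[1],1.]); return np.array(c['origin']),d
def onz(c,uv,z):
    o,d=ray(c,uv); return o+d*(z-o[2])/d[2]
def tri(c1,u1,c2,u2):
    o1,d1=ray(c1,u1);o2,d2=ray(c2,u2)
    s=np.linalg.lstsq(np.c_[d1,-d2],o2-o1,rcond=None)[0]
    a,b=o1+s[0]*d1,o2+s[1]*d2
    return (a+b)/2,np.linalg.norm(a-b)
E
python3 - <<'E'
from h import *
np.set_printoptions(precision=4,suppress=True)
cs={n:cap(n,n+'0.png') for n in('scene','top')}
for n,c in cs.items():
    print(n,c['origin'],c['attitude'],c['intrinsics'])
    for t in ['tray','tray_bar','platform','bin','block1','screwdriver','cup']:
        for r in optics.look_for(n,t)[:5]: print(' ',t,round(r['p'],2),np.array(r['location']),proj(c,r['location']).round())
print(get_state())
E
```

```text
scene [1.4941 0.1525 0.8331] [-126.953     0.5242   97.1799] [[475.4305   0.     318.2788]
 [  0.     475.4305 239.1635]
 [  0.       0.       1.    ]]
  tray 0.95 [0.2101 0.285  0.0076] [413. 208.]
  tray 0.89 [ 0.4809 -0.2253  0.0522] [231. 237.]
  tray_bar 0.79 [ 0.4838 -0.2247  0.0519] [231. 237.]
  tray_bar 0.58 [0.2166 0.2793 0.0063] [411. 209.]
  tray_bar 0.53 [0.8049 0.0722 0.0675] [325. 330.]
  platform 0.96 [ 0.5385 -0.1806  0.0276] [242. 258.]
  bin 0.59 [0.5275 0.2318 0.0443] [398. 262.]
  block1 0.98 [ 0.7183 -0.1958  0.0263] [217. 305.]
  block1 0.96 [ 0.5342 -0.2055  0.0637] [232. 246.]
  block1 0.81 [ 0.4516 -0.1816  0.0612] [249. 229.]
  block1 0.8 [ 0.4972 -0.2671  0.0582] [214. 237.]
  block1 0.7 [ 0.6865 -0.3198  0.0299] [172. 291.]
  screwdriver 0.72 [ 0.4034 -0.0047  0.022 ] [314. 234.]
  screwdriver 0.56 [ 0.5783 -0.5109  0.004 ] [121. 265.]
  cup 0.61 [0.6352 0.0083 0.0528] [307. 280.]
top [0.4045 0.0005 1.5282] [-176.2064    1.5229  -90.9927] [[550.804    0.     327.1075]
 [  0.     550.804  243.6639]
 [  0.       0.       1.    ]]
  tray 0.88 [0.2245 0.2729 
[... 394 characters left out ...]
0.7071 -0.201   0.0308] [413. 168.]
  block1 0.76 [ 0.4309 -0.1808  0.0592] [410. 269.]
  block1 0.7 [ 0.491  -0.2739  0.0617] [445. 246.]
  screwdriver 0.63 [ 0.3974 -0.0028  0.024 ] [343. 283.]
{'time_s': 0.8, 'joints': array([ 88.2972,  20.5432,   0.6818,  -0.0001, -70.136 , -16.5086]), 'qd': array([-0.0001,  0.0367, -0.0162, -0.0093, -0.0116, -0.0542]), 'joint_torque': array([  0.0002, -58.2276,  29.3281,   7.0022,   0.0126,  -0.    ]), 'tcp_pos': array([0.2109, 0.6412, 0.2266]), 'eef_rot': array([-179.9975,    0.0008,  -18.2114]), 'contact_force': array([ 0.648 , -0.2549,  0.0024]), 'moment': array([ 0.0127, -0.0052, -0.0338]), 'gripper_force': 0.0, 'gripper_width': 0.08756981735959164}
```

View pics/scene0.png

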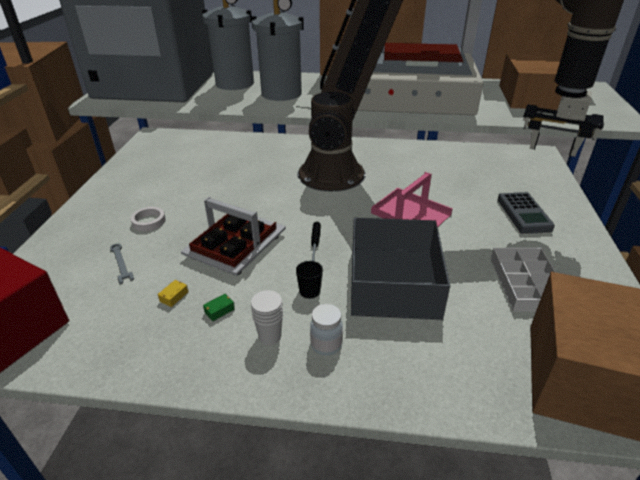

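View pics/top0.png

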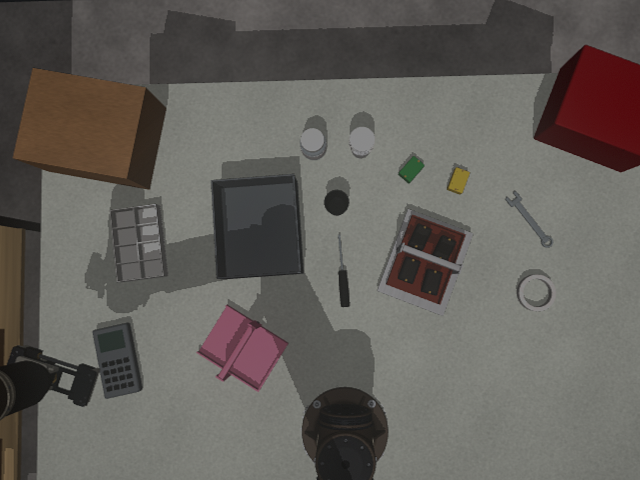

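Scene picture: the rust-brown tray with black blocks stands on its platform at (233,237) in "scene" and (425,258) in "top". The pink tray at (413,208)/(244,347) is the look-alike, so the rust one is meant because it has the colour and the load. The blocks at (217,305) (green) and (172,291) (yellow) are also look-alikes. I'll confirm in an enlarged crop and find the lip.

```bash
python3 - <<'E'
import cv2,numpy as np
s=cv2.imread('pics/scene0.png')[190:275,175:290]; t=cv2.imread('pics/top0.png')[200:315,370:475]
f=lambda a,w,h:cv2.resize(a,(w,h),interpolation=cv2.INTER_CUBIC)
a=f(s,460*4//4,340); b=f(t,105*5//5*3,345-5+0)
# scene crop x4 ; top crop x3 -> use separate scale, pad
a=f(s,400,296)  # 3.478
b=f(t,400,438)  # 3.81
im=np.zeros((438,800,3),np.uint8); im[:296,:400]=a; im[:,400:]=b
cv2.imwrite('pics/crop1.png',cv2.convertScaleAbs(im,alpha=1.5))
E
```

```text
(no output)
```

View pics/crop1.png

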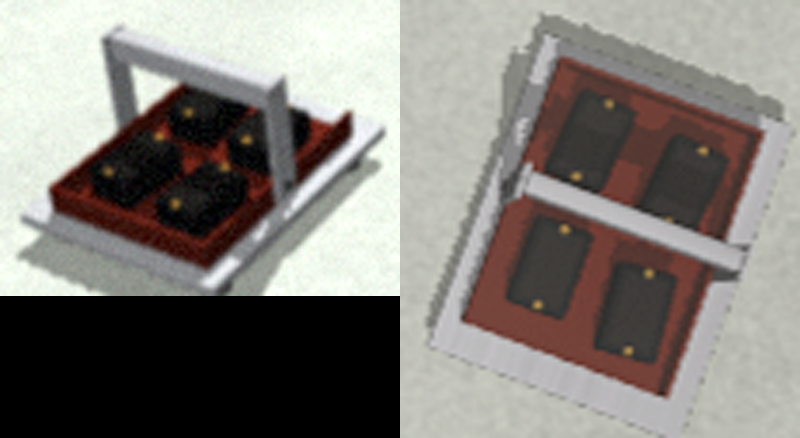

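Crop: the rust tray carries four black blocks on the aluminium platform. Its walled end is the far one (scene-crop bottom edge, top-crop upper edge), so the open lip (-x) faces the robot. Next I measure the bar, platform and bin.

```bash
cat > m.py <<'E'
from h import *
from scipy.optimize import least_squares
np.set_printoptions(precision=4,suppress=True)
def fit(pts,x0,zfree=True):
    # pts: (cam, uv, local xyz)
    def f(p):
        c,s=np.cos(p[3]),np.sin(p[3]); r=[]
        for cam,uv,l in pts:
            w=[p[0]+c*l[0]-s*l[1],p[1]+s*l[0]+c*l[1],p[2]+l[2]]; r+=list(proj(cam,w)-uv)
        return r
    s=least_squares(f,x0,loss='soft_l1'); return np.r_[s.x[:3],np.degrees(s.x[3])],np.array(s.fun).reshape(-1,2).round(1)
E
python3 - <<'E'
from m import *
S,T=cap('scene'),cap('top')
ts=lambda x,y:(370+(x-400)*105/400,200+y*115/438)
ss=lambda x,y:(175+x*115/400,190+y*85/296)
P=lambda x,y,z:(x,y,z)
# platform
pl=[(T,ts(545,38),(.12,.095,0)),(T,ts(788,125),(.12,-.095,0)),(T,ts(683,435),(-.12,-.095,0)),(T,ts(432,345),(-.12,.095,0)),
(S,ss(22,215),(.12,-.095,0)),(S,ss(215,285),(.12,.095,0)),(S,ss(385,125),(-.12,.095,0))]
print('plat top',*fit(pl,[.45,-.22,.03,-.3]))
# bar top z local relative to bar middle: +.012
b=[(T,ts(520,185),(0,.08,0)),(T,ts(746,256),(0,-.08,0)),(S,ss(112,32),(0,-.08,0)),(S,ss(280,86),(0,.08,0))]
print('bar top',*fit(b,[.45,-.22,.14,-.3]))
for u in [((ts(520,185)),ss(280,86)),(ts(746,256),ss(112,32))]: print(tri(T,u[0],S,u[1]))
tr=[(T,ts(463,320),(-.1,.08,.004)),(T,ts(668,396),(-.1,-.08,.004)),(T,ts(762,130),(.1,-.08,.024)),(T,ts(560,57),(.1,.08,.024)),
(S,ss(55,187),(.1,-.08,.024)),(S,ss(208,240),(.1,.08,.024))]
print('tray',*fit(tr+[(c,uv,(l[0],l[1],.112)) for c,uv,l in b],[.45,-.22,.03,-.3]))
bn=[(T,(212,181),(.13,.11,0)),(T,(297,175),(.13,-.11,0)),(T,(303,275),(-.13,-.11,0)),(T,(217,279),(-.13,.11,0)),
(S,(353,283),(.13,-.11,0)),(S,(445,285),(.13,.11,0)),(S,(435,220),(-.13,.11,0)),(S,(353,220),(-.13,-.11,0))]
print('bin rim',*fit(bn,[.55,.23,.11,0]))
E
```

```text
plat top [  0.4496  -0.2271   0.0237 -20.9825] [[-1.2 -0.9]
 [ 1.  -0.3]
 [-0.5  1.7]
 [-1.1  1.1]
 [-1.   0.1]
 [-0.1  1. ]
 [-0.7 -0.5]]
bar top [  0.4561  -0.2239   0.1342 -19.5034] [[-1.3 -0.5]
 [ 0.1  1. ]
 [-0.9  0.7]
 [-0.2 -0.6]]
(array([ 0.4813, -0.1504,  0.1313]), np.float64(0.0034720269947161814))
(array([ 0.4314, -0.297 ,  0.1381]), np.float64(0.0028410003922241587))
tray [  0.456   -0.2246   0.0239 -20.7226] [[-2.2  0.5]
 [ 0.1  0.6]
 [ 1.1  0.2]
 [-2.5 -0.5]
 [-2.9  0.3]
 [ 1.2  2.3]
 [-0.8 -1.1]
 [ 0.3  1.6]
 [-0.9 -0.1]
 [-0.9 -0.9]]
bin rim [0.5464 0.2204 0.0996 2.639 ] [[ 0.4 -0. ]
 [-1.4  0.3]
 [-1.5 -0.7]
 [ 0.3  0.7]
 [-3.  -1. ]
 [ 2.5  1.6]
 [-0.7  1. ]
 [-0.5 -2.1]]
```

```bash
cat > plan.py <<'E'
import numpy as np,sys
def plan(p,yaw,wps):
    # wps: (x,y,z,yaw) ; prints slide/turn, tracking the rounded command
    p=np.array(p,float)
    for w in wps:
        a=np.radians(yaw); c,s=np.cos(a),np.sin(a)
        M=np.array([[c,s,0],[s,-c,0],[0,0,-1]])
        sl=(M.T@(np.array(w[:3])-p)/.15).round(3); t=round(-(w[3]-yaw)/90,3)
        p=p+M@sl*.15; yaw-=t*90
        print(sl.tolist(),t,'->',p.round(4),round(yaw,2))
E
python3 - <<'E'
from m import *
from plan import plan
S,T=cap('scene'),cap('top')
ts=lambda x,y:(370+(x-400)*105/400,200+y*115/438)
ss=lambda x,y:(175+x*115/400,190+y*85/296)
def fz(pts,z):
    def f(p):
        c,s=np.cos(p[2]),np.sin(p[2]);return np.ravel([proj(k,[p[0]+c*l[0]-s*l[1],p[1]+s*l[0]+c*l[1],z+l[2]])-np.array(uv) for k,uv,l in pts])
    s=least_squares(f,[.45,-.22,-.3]);return s.x[:2],np.degrees(s.x[2])
b=[(T,ts(520,185),(0,.08,0)),(T,ts(746,256),(0,-.08,0)),(S,ss(112,32),(0,-.08,0)),(S,ss(280,86),(0,.08,0))]
pl=[(T,ts(545,38),(.12,.095,0)),(T,ts(788,125),(.12,-.095,0)),(T,ts(683,435),(-.12,-.095,0)),(T,ts(432,345),(-.12,.095,0)),
(S,ss(22,215),(.12,-.095,0)),(S,ss(215,285),(.12,.095,0)),(S,ss(385,125),(-.12,.095,0))]
print('bar z fixed: all, top only, scene only',fz(b,.142),fz(b[:2],.142),fz(b[2:],.142))
print('plat',fz(pl,.03),fz(pl[:4],.03),fz(pl[4:],.03))
bn=[(T,(212,181),(.13,.11,0)),(T,(297,175),(.13,-.11,0)),(T,(303,275),(-.13,-.11,0)),(T,(217,279),(-.13,.11,0))]
print('bin',fz(bn,.11))
plan([.211,.641,.227],-18.2,[(.32,.50,.25,-50),(.45,.35,.25,-80),(.53,.18,.25,-110.5),(.53,.03,.25,-110.5),(.5,-.11,.25,-110.5),(.458,-.224,.2,-110.5)])
E
```

```text
bar z fixed: all, top only, scene only (array([ 0.4584, -0.2226]), np.float64(-19.711426273730638)) (array([ 0.4564, -0.2242]), np.float64(-18.62933651726284)) (array([ 0.4671, -0.2185]), np.float64(-21.688044143312457))
plat (array([ 0.4515, -0.2259]), np.float64(-20.966367890706543)) (array([ 0.4506, -0.2274]), np.float64(-20.94985296620839)) (array([ 0.4556, -0.2225]), np.float64(-21.43908999203087))
bin (array([0.5455, 0.2174]), np.float64(2.4771851347508673))
[0.984, 0.666, -0.153] 0.353 -> [0.32 0.5  0.25] -49.97
[1.323, -0.02, -0.0] 0.334 -> [0.45 0.35 0.25] -80.03
[1.208, -0.329, -0.0] 0.339 -> [0.5299 0.1801 0.25  ] -110.54
[0.937, -0.351, -0.0] -0.0 -> [0.5299 0.03   0.25  ] -110.54
[0.944, -0.141, -0.0] -0.0 -> [ 0.5    -0.1101  0.25  ] -110.54
[0.81, -0.004, 0.333] -0.0 -> [ 0.458 -0.224  0.2  ] -110.54
```

Request:
send_rows([
  {"slide":[0.25,0.17,-0.15],"turn":0.07,"gripper":1},
  {"slide":[0.45,0.3,-0.15],"turn":0.14,"gripper":1},
  {"slide":[0.65,0.44,-0.15],"turn":0.21,"gripper":1},
  {"slide":[0.82,0.55,-0.15],"turn":0.28,"gripper":1},
  {"slide":[0.98,0.66,-0.15],"turn":0.35,"gripper":1},
])

```text
time_s: 1.42
tcp_pos: [0.3206, 0.4996, 0.2495]
eef_rot: [-180.0, 0.0, -50.0]
contact_force: [0.7, 0.5, -0.9]
gripper_width: 0.0879
gripper_force: 0.0
```

Request:
send_rows([
  {"slide":[0.2,0,0],"turn":0.07,"gripper":1},
  {"slide":[0.4,0,0],"turn":0.14,"gripper":1},
  {"slide":[0.6,0,0],"turn":0.21,"gripper":1},
  {"slide":[0.8,0,0],"turn":0.28,"gripper":1},
  {"slide":[1,0,0],"turn":0.334,"gripper":1},
])

```text
time_s: 1.83
tcp_pos: [0.4174, 0.3856, 0.2494]
eef_rot: [-180.0, 0.0, -80.1]
contact_force: [0.9, -0.2, -0.4]
gripper_width: 0.0879
gripper_force: 0.0
```

Request:
send_rows([
  {"slide":[0.2,-0.05,0],"turn":0.07,"gripper":1},
  {"slide":[0.4,-0.1,0],"turn":0.14,"gripper":1},
  {"slide":[0.6,-0.15,0],"turn":0.21,"gripper":1},
  {"slide":[0.8,-0.2,0],"turn":0.28,"gripper":1},
  {"slide":[1,-0.27,0],"turn":0.34,"gripper":1},
])

```text
time_s: 2.25
tcp_pos: [0.4833, 0.2449, 0.2495]
eef_rot: [-180.0, 0.0, -110.7]
contact_force: [-0.2, 0.5, 0.2]
gripper_width: 0.0876
gripper_force: 0.0
```

Request:
send_rows([
  {"slide":[0.2,-0.1,0],"turn":0,"gripper":1},
  {"slide":[0.4,-0.2,0],"turn":0,"gripper":1},
  {"slide":[0.6,-0.25,0],"turn":0,"gripper":1},
  {"slide":[0.8,-0.35,0],"turn":0,"gripper":1},
  {"slide":[1,-0.45,0],"turn":0,"gripper":1},
])

```text
time_s: 2.67
tcp_pos: [0.4939, 0.0807, 0.2494]
eef_rot: [-180.0, 0.0, -110.3]
contact_force: [0.1, -0.5, 0.0]
gripper_width: 0.0875
gripper_force: 0.0
```

```bash
python3 -c "
from plan import plan
plan([.4939,.0807,.2494],-110.4,[(.475,-.06,.25,-110.3),(.458,-.19,.25,-110.3),(.4575,-.2235,.18,-110.3),(.4575,-.2235,.111,-110.3)])"
```

```text
[0.923, -0.209, -0.004] -0.001 -> [ 0.475 -0.06   0.25 ] -110.31
[0.852, -0.194, 0.0] -0.0 -> [ 0.458  -0.1899  0.25  ] -110.31
[0.211, -0.075, 0.467] -0.0 -> [ 0.4575 -0.2235  0.18  ] -110.31
[-0.0, 0.0, 0.46] -0.0 -> [ 0.4575 -0.2235  0.111 ] -110.31
```

Request:
send_rows([
  {"slide":[0.2,-0.05,0],"turn":0,"gripper":1},
  {"slide":[0.4,-0.1,0],"turn":0,"gripper":1},
  {"slide":[0.6,-0.15,0],"turn":0,"gripper":1},
  {"slide":[0.78,-0.18,0],"turn":0,"gripper":1},
  {"slide":[0.92,-0.21,0],"turn":0,"gripper":1},
])

```text
time_s: 3.08
tcp_pos: [0.475, -0.0599, 0.2494]
eef_rot: [-180.0, 0.0, -110.4]
contact_force: [0.1, -0.4, -0.6]
gripper_width: 0.0876
gripper_force: 0.0
```

Request:
send_rows([
  {"slide":[0.2,-0.05,0],"turn":0,"gripper":1},
  {"slide":[0.4,-0.1,0],"turn":0,"gripper":1},
  {"slide":[0.6,-0.15,0],"turn":0,"gripper":1},
  {"slide":[0.75,-0.18,0],"turn":0,"gripper":1},
  {"slide":[0.85,-0.19,0],"turn":0,"gripper":1},
])

```text
time_s: 3.5
tcp_pos: [0.4576, -0.1895, 0.2492]
eef_rot: [-180.0, -0.0, -110.4]
contact_force: [-0.2, 0.5, 0.3]
gripper_width: 0.0882
gripper_force: 0.0
```

Request:
send_rows([
  {"slide":[0.15,-0.05,0.1],"turn":0,"gripper":1},
  {"slide":[0.21,-0.075,0.25],"turn":0,"gripper":1},
  {"slide":[0.21,-0.075,0.4],"turn":0,"gripper":1},
  {"slide":[0.21,-0.075,0.467],"turn":0,"gripper":1},
  {"slide":[0.21,-0.075,0.467],"turn":0,"gripper":1},
])

```text
time_s: 3.92
tcp_pos: [0.456, -0.2208, 0.1768]
eef_rot: [179.8, -0.0, -110.4]
contact_force: [-0.4, -0.5, -0.4]
gripper_width: 0.0876
gripper_force: 0.0
```

```bash
python3 - <<'E'
from h import *
c=[cap('scene'),cap('top')]
s=c[0]['img'][130:280,150:320];t=c[1]['img'][190:320,350:500]
im=np.zeros((400,800,3),np.uint8);im[:353,:400]=cv2.resize(s,(400,353),interpolation=2);im[:347,400:]=cv2.resize(t,(400,347),interpolation=2)
cv2.imwrite('pics/pre.png',cv2.convertScaleAbs(im[:,:,::-1],alpha=1.5));print(get_state()['tcp_pos'],get_state()['eef_rot'])
E
```

```text
[ 0.45802463 -0.22092733  0.17971495] [-1.79984472e+02 -2.76024610e-02 -1.10322970e+02]
```

View pics/pre.png

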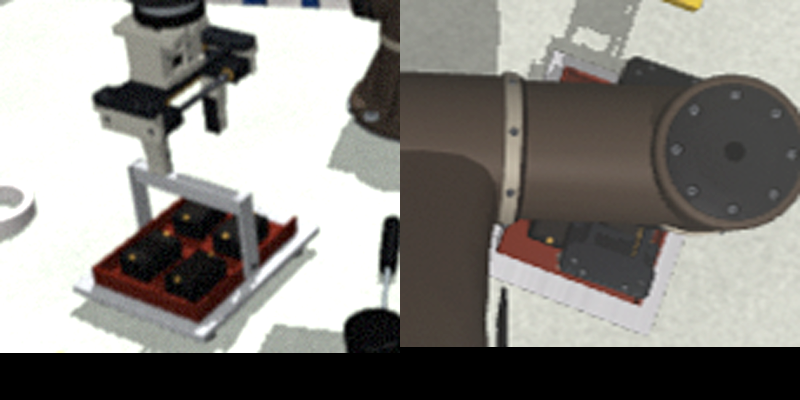

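The open fingers straddle the bar (scene crop around (180,140)) near its middle, so I descend and grip.

Request:
send_rows([
  {"slide":[0,0,0.12],"turn":0,"gripper":1},
  {"slide":[0,0,0.25],"turn":0,"gripper":1},
  {"slide":[0,0,0.37],"turn":0,"gripper":1},
  {"slide":[0,0,0.455],"turn":0,"gripper":1},
  {"slide":[0,0,0.455],"turn":0,"gripper":1},
])

```text
time_s: 4.43
tcp_pos: [0.4573, -0.2204, 0.11]
eef_rot: [179.9, -0.0, -110.3]
contact_force: [-0.5, 0.1, -0.0]
gripper_width: 0.0877
gripper_force: 0.0
```

Request:
send_rows([
  {"slide":[0,0,0],"turn":0,"gripper":0.4},
  {"slide":[0,0,0],"turn":0,"gripper":0.3},
  {"slide":[0,0,0],"turn":0,"gripper":0.2},
  {"slide":[0,0,0],"turn":0,"gripper":0},
  {"slide":[0,0,0],"turn":0,"gripper":0},
], newtons=20)

```text
time_s: 4.85
tcp_pos: [0.4581, -0.221, 0.1116]
eef_rot: [-179.9, 0.0, -110.4]
contact_force: [-0.1, -0.5, -0.7]
gripper_width: 0.0599
gripper_force: 0.0
```

Request:
send_rows([
  {"slide":[0,0,0],"turn":0,"gripper":0},
  {"slide":[0,0,0],"turn":0,"gripper":0},
  {"slide":[0,0,0],"turn":0,"gripper":0},
  {"slide":[0,0,0],"turn":0,"gripper":0},
  {"slide":[0,0,0],"turn":0,"gripper":0},
], newtons=20)

```text
time_s: 5.27
tcp_pos: [0.4576, -0.221, 0.1107]
eef_rot: [180.0, -0.0, -110.4]
contact_force: [-0.2, -0.2, -0.1]
gripper_width: 0.0264
gripper_force: 0.0
```

Request:
send_rows([
  {"slide":[0,0,0],"turn":0,"gripper":0},
  {"slide":[0,0,0],"turn":0,"gripper":0},
  {"slide":[0,0,0],"turn":0,"gripper":0},
  {"slide":[0,0,0],"turn":0,"gripper":0},
  {"slide":[0,0,0],"turn":0,"gripper":0},
], newtons=20)

```text
time_s: 5.68
tcp_pos: [0.4581, -0.221, 0.1109]
eef_rot: [-180.0, 0.0, -110.4]
contact_force: [3.4, -0.7, -1.1]
gripper_width: 0.016
gripper_force: 19.9
```

Request:
send_rows([
  {"slide":[0,0,-0.01],"turn":0,"gripper":0},
  {"slide":[0,0,-0.03],"turn":0,"gripper":0},
  {"slide":[0,0,-0.06],"turn":0,"gripper":0},
  {"slide":[0,0,-0.1],"turn":0,"gripper":0},
  {"slide":[0,0,-0.1],"turn":0,"gripper":0},
], newtons=20)

```text
time_s: 6.1
tcp_pos: [0.4579, -0.2211, 0.1268]
eef_rot: [-179.9, -0.0, -110.4]
contact_force: [0.8, -1.2, -7.4]
gripper_width: 0.0158
gripper_force: 19.9
```

```bash
python3 -c "
from plan import plan
import numpy as np
a=np.array([.4579,-.2211,.235,-110.4]);b=np.array([.624,.2225,.235,-87.5])
plan([.4579,-.2211,.1268],-110.4,[a]+[a+(b-a)*f for f in (.15,.36,.57,.78,.93,1)])"
```

```text
[0.0, 0.0, -0.721] -0.0 -> [ 0.4579 -0.2211  0.235 ] -110.4
[-0.474, -0.001, -0.0] -0.038 -> [ 0.4828 -0.1545  0.235 ] -106.98
[-0.662, -0.041, -0.0] -0.054 -> [ 0.5177 -0.0613  0.235 ] -102.12
[-0.656, -0.097, -0.0] -0.053 -> [0.5526 0.0318 0.235 ] -97.35
[-0.645, -0.151, -0.0] -0.053 -> [0.5874 0.1249 0.235 ] -92.58
[-0.451, -0.146, -0.0] -0.039 -> [0.6124 0.1915 0.235 ] -89.07
[-0.206, -0.081, -0.0] -0.017 -> [0.624  0.2226 0.235 ] -87.54
```

Request:
send_rows([
  {"slide":[0,0,-0.08],"turn":0,"gripper":0},
  {"slide":[0,0,-0.24],"turn":0,"gripper":0},
  {"slide":[0,0,-0.46],"turn":0,"gripper":0},
  {"slide":[0,0,-0.64],"turn":0,"gripper":0},
  {"slide":[0,0,-0.72],"turn":0,"gripper":0},
])

```text
time_s: 6.52
tcp_pos: [0.459, -0.2215, 0.2379]
eef_rot: [-179.7, 0.0, -110.3]
contact_force: [1.0, 0.7, -7.9]
gripper_width: 0.0162
gripper_force: 20.0
```

Request:
send_rows([
  {"slide":[-0.03,0,0],"turn":0,"gripper":0},
  {"slide":[-0.1,0,0],"turn":-0.01,"gripper":0},
  {"slide":[-0.21,0,0],"turn":-0.02,"gripper":0},
  {"slide":[-0.34,0,0],"turn":-0.03,"gripper":0},
  {"slide":[-0.475,0,0],"turn":-0.038,"gripper":0},
])

```text
time_s: 6.93
tcp_pos: [0.4814, -0.1527, 0.2315]
eef_rot: [179.8, -0.0, -106.9]
contact_force: [0.5, 0.1, -8.6]
gripper_width: 0.0155
gripper_force: 20.0
```

Request:
send_rows([
  {"slide":[-0.135,-0.01,0],"turn":-0.01,"gripper":0},
  {"slide":[-0.265,-0.02,0],"turn":-0.02,"gripper":0},
  {"slide":[-0.4,-0.025,0],"turn":-0.03,"gripper":0},
  {"slide":[-0.53,-0.03,0],"turn":-0.043,"gripper":0},
  {"slide":[-0.66,-0.04,0],"turn":-0.054,"gripper":0},
])

```text
time_s: 7.35
tcp_pos: [0.5159, -0.0594, 0.2313]
eef_rot: [179.8, -0.0, -102.0]
contact_force: [0.6, 0.2, -8.5]
gripper_width: 0.0157
gripper_force: 20.0
```

Request:
send_rows([
  {"slide":[-0.13,-0.02,0],"turn":-0.01,"gripper":0},
  {"slide":[-0.26,-0.04,0],"turn":-0.02,"gripper":0},
  {"slide":[-0.39,-0.06,0],"turn":-0.03,"gripper":0},
  {"slide":[-0.525,-0.08,0],"turn":-0.043,"gripper":0},
  {"slide":[-0.655,-0.1,0],"turn":-0.053,"gripper":0},
])

```text
time_s: 7.77
tcp_pos: [0.5511, 0.0335, 0.2312]
eef_rot: [179.8, -0.1, -97.2]
contact_force: [0.3, -0.9, -9.7]
gripper_width: 0.0158
gripper_force: 20.0
```

Request:
send_rows([
  {"slide":[-0.13,-0.03,0],"turn":-0.01,"gripper":0},
  {"slide":[-0.26,-0.06,0],"turn":-0.02,"gripper":0},
  {"slide":[-0.39,-0.09,0],"turn":-0.03,"gripper":0},
  {"slide":[-0.52,-0.12,0],"turn":-0.043,"gripper":0},
  {"slide":[-0.645,-0.15,0],"turn":-0.053,"gripper":0},
])

```text
time_s: 8.18
tcp_pos: [0.5868, 0.1266, 0.2324]
eef_rot: [179.9, -0.0, -92.4]
contact_force: [0.3, 0.3, -8.8]
gripper_width: 0.0158
gripper_force: 20.0
```

Request:
send_rows([
  {"slide":[-0.125,-0.04,0],"turn":-0.01,"gripper":0},
  {"slide":[-0.235,-0.075,0],"turn":-0.02,"gripper":0},
  {"slide":[-0.33,-0.105,0],"turn":-0.03,"gripper":0},
  {"slide":[-0.4,-0.13,0],"turn":-0.035,"gripper":0},
  {"slide":[-0.45,-0.145,0],"turn":-0.039,"gripper":0},
])

```text
time_s: 8.6
tcp_pos: [0.6121, 0.1926, 0.2334]
eef_rot: [180.0, -0.0, -89.0]
contact_force: [-0.3, -0.4, -8.9]
gripper_width: 0.0164
gripper_force: 20.0
```

Request:
send_rows([
  {"slide":[-0.05,-0.02,0],"turn":-0.005,"gripper":0},
  {"slide":[-0.1,-0.04,0],"turn":-0.01,"gripper":0},
  {"slide":[-0.15,-0.06,0],"turn":-0.015,"gripper":0},
  {"slide":[-0.19,-0.075,0],"turn":-0.017,"gripper":0},
  {"slide":[-0.205,-0.08,0],"turn":-0.017,"gripper":0},
])

```text
time_s: 9.02
tcp_pos: [0.6235, 0.223, 0.2337]
eef_rot: [-180.0, 0.0, -87.5]
contact_force: [0.6, -1.2, -8.2]
gripper_width: 0.0158
gripper_force: 20.0
```

```bash
python3 - <<'E'
from h import *
c=[cap('scene','b1s.png'),cap('top','b1t.png')]
s=c[0]['img'][130:330,300:500];t=c[1]['img'][140:320,170:350]
im=np.zeros((400,800,3),np.uint8);im[:,:400]=cv2.resize(s,(400,400),interpolation=2);im[:,400:]=cv2.resize(t,(400,400),interpolation=2)
cv2.imwrite('pics/bin1.png',cv2.convertScaleAbs(im[:,:,::-1],alpha=1.8))
st=get_state();print(st['tcp_pos'],st['eef_rot'],st['contact_force'],st['gripper_width'])
E
```

```text
[0.62317571 0.22243936 0.23364643] [ 1.79989353e+02 -6.69689706e-03 -8.75030631e+01] [-1.05400426  0.30650839 -8.96264176] 0.015748163530657302
```

View pics/bin1.png

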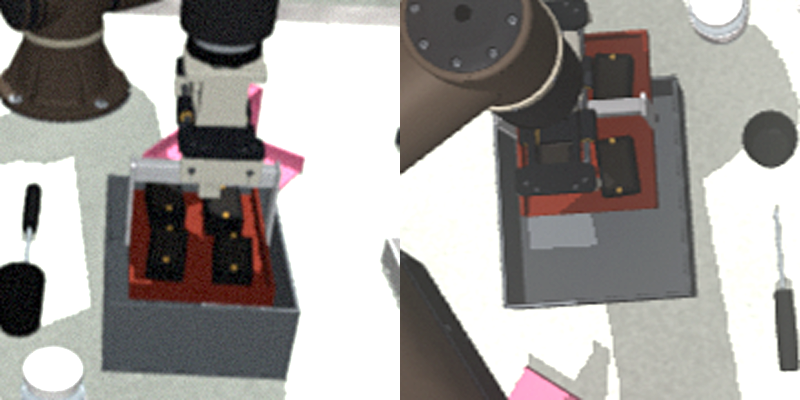

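Scene: the tray is level over the bin, lip inwards towards the robot, with all four blocks aboard. The back part overhangs the far bin wall (top crop, wall at about (590,90)). The interface cannot pitch the tool, so I'll lower the back of the tray onto the far rim and let the bar rotate in a light grip.

Request:
send_rows([
  {"slide":[0,0,0.05],"turn":0,"gripper":0},
  {"slide":[0,0,0.13],"turn":0,"gripper":0},
  {"slide":[0,0,0.21],"turn":0,"gripper":0},
  {"slide":[0,0,0.25],"turn":0,"gripper":0},
  {"slide":[0,0,0.26],"turn":0,"gripper":0},
], newtons=14)

```text
time_s: 9.53
tcp_pos: [0.6219, 0.2213, 0.1921]
eef_rot: [179.8, -0.1, -87.5]
contact_force: [-0.4, -0.2, -8.1]
gripper_width: 0.0156
gripper_force: 14.0
```

Request:
send_rows([
  {"slide":[0,0,0.02],"turn":0,"gripper":0},
  {"slide":[0,0,0.035],"turn":0,"gripper":0},
  {"slide":[0,0.02,0.05],"turn":0,"gripper":0},
  {"slide":[0,0.04,0.065],"turn":0,"gripper":0},
  {"slide":[0,0.06,0.08],"turn":0,"gripper":0},
], newtons=14)

```text
time_s: 9.95
tcp_pos: [0.6148, 0.2217, 0.1849]
eef_rot: [-179.8, 0.0, -87.5]
contact_force: [-3.4, -2.5, 4.8]
gripper_width: 0.0172
gripper_force: 14.0
```

The jaws are being pushed open (17.2 mm), so the tray is beginning to tilt. Continue along the arc.

Request:
send_rows([
  {"slide":[0,0.02,0.01],"turn":0,"gripper":0},
  {"slide":[0,0.04,0.025],"turn":0,"gripper":0},
  {"slide":[0,0.055,0.04],"turn":0,"gripper":0},
  {"slide":[0,0.07,0.05],"turn":0,"gripper":0},
  {"slide":[0,0.07,0.05],"turn":0,"gripper":0},
], newtons=12)

```text
time_s: 10.37
tcp_pos: [0.6031, 0.2214, 0.175]
eef_rot: [180.0, -0.0, -87.5]
contact_force: [-3.7, -1.7, 1.8]
gripper_width: 0.0201
gripper_force: 12.0
```

```bash
cat > look.py <<'E'
import sys
from h import *
n=sys.argv[1]
c=[cap('scene'),cap('top')]
s=c[0]['img'][130:330,300:500];t=c[1]['img'][140:320,170:350]
im=np.zeros((400,800,3),np.uint8);im[:,:400]=cv2.resize(s,(400,400),interpolation=2);im[:,400:]=cv2.resize(t,(400,400),interpolation=2)
cv2.imwrite('pics/%s.png'%n,cv2.convertScaleAbs(im[:,:,::-1],alpha=1.8))
st=get_state();print(st['tcp_pos'],st['eef_rot'],st['contact_force'],st['moment'],st['gripper_width'])
E
python3 look.py tilt1
```

```text
[0.60345318 0.22136259 0.17531912] [ 1.79984587e+02 -9.99547597e-03 -8.74981097e+01] [-4.24790927 -1.25651004  2.37319342] [-0.54180752  1.01273292  0.02993757] 0.020011150899735885
```

View pics/tilt1.png

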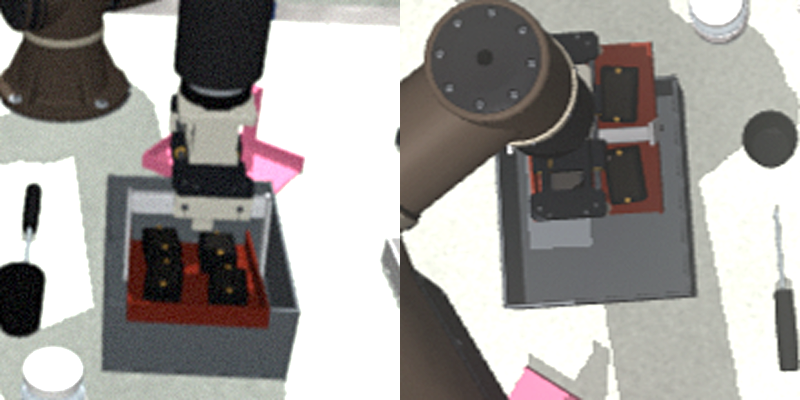

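Tilt is about 11° (jaw width 20 mm) with small forces and the blocks still in place. Tilt further.

Request:
send_rows([
  {"slide":[0,0.018,0.014],"turn":0,"gripper":0},
  {"slide":[0,0.036,0.03],"turn":0,"gripper":0},
  {"slide":[0,0.054,0.046],"turn":0,"gripper":0},
  {"slide":[0,0.07,0.062],"turn":0,"gripper":0},
  {"slide":[0,0.085,0.08],"turn":0,"gripper":0},
], newtons=12)

```text
time_s: 10.88
tcp_pos: [0.5908, 0.221, 0.1629]
eef_rot: [-180.0, 0.0, -87.5]
contact_force: [-1.1, -1.0, 0.1]
gripper_width: 0.0222
gripper_force: 12.0
```

Request:
send_rows([
  {"slide":[0,0.015,0.018],"turn":0,"gripper":0},
  {"slide":[0,0.03,0.036],"turn":0,"gripper":0},
  {"slide":[0,0.045,0.054],"turn":0,"gripper":0},
  {"slide":[0,0.06,0.075],"turn":0,"gripper":0},
  {"slide":[0,0.07,0.095],"turn":0,"gripper":0},
], newtons=12)

```text
time_s: 11.3
tcp_pos: [0.5799, 0.2204, 0.1486]
eef_rot: [180.0, 0.0, -87.5]
contact_force: [-1.2, 0.1, -0.7]
gripper_width: 0.0245
gripper_force: 12.0
```

```bash
python3 look.py tilt2
```

```text
[0.57968279 0.22033374 0.1482604 ] [ 1.79934029e+02 -1.14496290e-02 -8.75041982e+01] [-2.15796651 -0.31339929 -0.71236341] [0.18349593 0.3844241  0.0226547 ] 0.02449886324349598
```

View pics/tilt2.png

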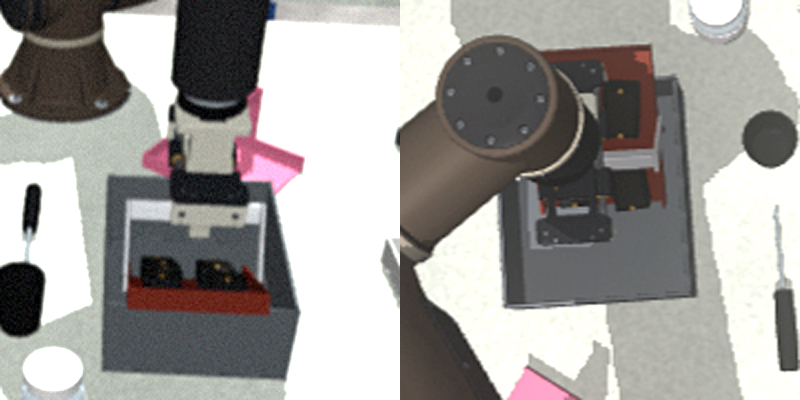

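Tilt is about 24°. The blocks still hold, lip about 50 mm above the floor. Go on to about 35°.

Request:
send_rows([
  {"slide":[0,0.013,0.018],"turn":0,"gripper":0},
  {"slide":[0,0.026,0.036],"turn":0,"gripper":0},
  {"slide":[0,0.039,0.054],"turn":0,"gripper":0},
  {"slide":[0,0.05,0.072],"turn":0,"gripper":0},
  {"slide":[0,0.055,0.085],"turn":0,"gripper":0},
], newtons=12)

```text
time_s: 11.82
tcp_pos: [0.5719, 0.22, 0.1359]
eef_rot: [180.0, -0.0, -87.5]
contact_force: [-2.0, -0.1, -0.8]
gripper_width: 0.0261
gripper_force: 12.0
```

```bash
python3 look.py tilt3; python3 - <<'E'
from h import *
for n in('top','scene'):
    print([(round(r['p'],2),np.round(r['location'],3)) for r in optics.look_for(n,'block1')])
E
```

```text
[0.57171464 0.21991652 0.13573172] [ 1.79954730e+02 -1.38692080e-02 -8.75075733e+01] [-0.47773305  1.06479713 -0.58691393] [ 0.25927759  0.22891615 -0.04934016] 0.02590951097955973
[(0.63, array([0.524, 0.171, 0.04 ])), (0.61, array([ 0.709, -0.198,  0.029])), (0.61, array([ 0.669, -0.327,  0.025])), (0.59, array([0.624, 0.006, 0.018])), (0.49, array([0.594, 0.177, 0.071]))]
[(0.69, array([ 0.687, -0.32 ,  0.029])), (0.62, array([ 0.715, -0.196,  0.026])), (0.6, array([0.524, 0.241, 0.04 ])), (0.57, array([0.604, 0.251, 0.088])), (0.52, array([0.603, 0.179, 0.082]))]
```

View pics/tilt3.png

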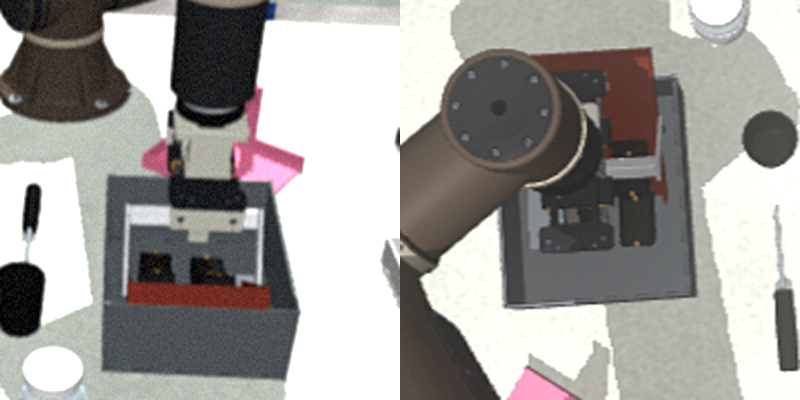

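The blocks are sliding: the front pair is over the lip, the rear pair follows. Hold to let them go on.

Request:
send_rows([
  {"slide":[0,0.01,0.01],"turn":0,"gripper":0},
  {"slide":[0,0.02,0.02],"turn":0,"gripper":0},
  {"slide":[0,0.02,0.03],"turn":0,"gripper":0},
  {"slide":[0,0.02,0.03],"turn":0,"gripper":0},
  {"slide":[0,0.02,0.03],"turn":0,"gripper":0},
], newtons=12)

```text
time_s: 12.43
tcp_pos: [0.5687, 0.2198, 0.1315]
eef_rot: [179.9, -0.0, -87.5]
contact_force: [-2.7, 0.6, -0.3]
gripper_width: 0.0261
gripper_force: 12.0
```

```bash
python3 look.py tilt4; python3 - <<'E'
from h import *
for n in('top','scene'):
    print([(round(r['p'],2),np.round(r['location'],3)) for r in optics.look_for(n,'block1') if r['location'][1]>.1])
E
```

```text
[0.56874484 0.2197606  0.1316841 ] [ 1.79953310e+02 -1.57468405e-02 -8.75084742e+01] [-4.51126988  0.81330048  0.67137464] [ 0.30364528  1.28879509 -0.05081656] 0.02599462395797501
[(0.67, array([0.518, 0.173, 0.032])), (0.51, array([0.571, 0.177, 0.059]))]
[(0.62, array([0.515, 0.174, 0.035])), (0.61, array([0.598, 0.251, 0.08 ])), (0.6, array([0.512, 0.242, 0.034]))]
```

View pics/tilt4.png

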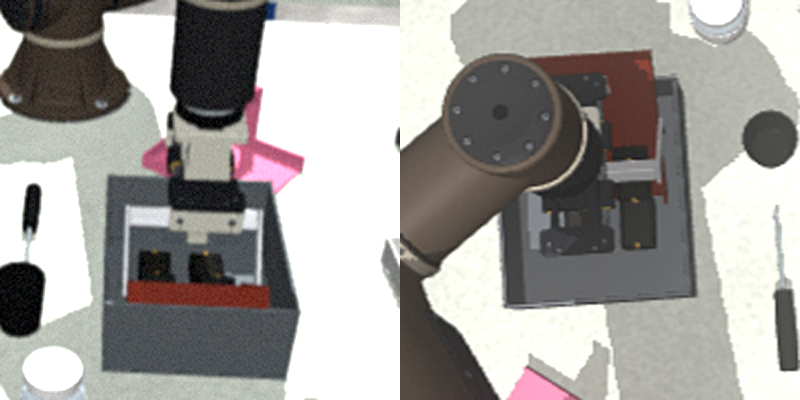

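The front pair rests nose on the floor with tails on the lip, the rear pair behind, so the chute is jammed. I'll check the true tilt from the wall-top and upright corners in both views (numbers only).

```bash
python3 - <<'E'
from h import *
np.set_printoptions(precision=4,suppress=True)
S,T=cap('scene'),cap('top')
t=lambda x,y:(170+(x-400)*.45,140+y*.45); s=lambda x,y:(300+x/2,130+y/2)
print('wall corner -y',tri(T,t(652,50),S,s(130,283)))
print('upright top -y',tri(T,t(660,165),S,s(128,205)))
print('rear edge bottom scene',onz(S,s(130,306),.11))
# predictions: contact (.6765,.11) c, theta -> pixel
for th in (30,35,40):
  for c in (.05,.06):
    a=np.radians(th);ct=np.array([.676,.11])
    g=lambda x,z:ct+np.array([np.cos(a)*(x-c)-np.sin(a)*z,np.sin(a)*(x-c)+np.cos(a)*z])
    o=[]
    for x,z in((.1,.024),(.012,.112),(-.012,.112),(-.1,.004)):
        w=g(x,z);p=[w[0],.222-.08,w[1]];o+=[proj(T,p).round(0),proj(S,p).round(0)]
    print(th,c,g(0,.1),g(-.1,0),*o[:6])
print('meas',t(652,50),s(130,283),t(660,165),s(128,205))
E
```

```text
wall corner -y (array([0.7041, 0.1459, 0.1537]), np.float64(0.0066503132012867))
upright top -y (array([0.5712, 0.1373, 0.1616]), np.float64(0.005886926884918342))
rear edge bottom scene [0.6922 0.1509 0.11  ]
30 0.05 [0.5827 0.1716] [0.5461 0.035 ] [284. 161.] [362. 272.] [283. 207.] [365. 228.] [283. 216.] [365. 227.]
30 0.06 [0.574  0.1666] [0.5374 0.03  ] [284. 165.] [362. 271.] [283. 210.] [365. 227.] [284. 219.] [365. 226.]
35 0.05 [0.5777 0.1632] [0.5531 0.024 ] [283. 163.] [362. 270.] [283. 210.] [365. 229.] [284. 218.] [365. 229.]
35 0.06 [0.5695 0.1575] [0.5449 0.0182] [284. 166.] [362. 269.] [283. 213.] [365. 229.] [284. 222.] [365. 229.]
40 0.05 [0.5734 0.1545] [0.5611 0.0136] [283. 164.] [362. 267.] [284. 212.] [365. 230.] [284. 220.] [365. 231.]
40 0.06 [0.5658 0.148 ] [0.5534 0.0072] [284. 168.] [362. 267.] [284. 216.] [365. 231.] [285. 224.] [365. 231.]
meas (283.4, 162.5) (365.0, 271.5) (287.0, 214.25) (364.0, 232.5)
```

True tilt is about 37°, with the lip nearly at the floor. Withdraw the tray along its own slope so the lip rises and frees the blocks.

Request:
send_rows([
  {"slide":[0,-0.03,-0.023],"turn":0,"gripper":0},
  {"slide":[0,-0.06,-0.046],"turn":0,"gripper":0},
  {"slide":[0,-0.1,-0.075],"turn":0,"gripper":0},
  {"slide":[0,-0.14,-0.105],"turn":0,"gripper":0},
  {"slide":[0,-0.16,-0.12],"turn":0,"gripper":0},
], newtons=12)

```text
time_s: 13.15
tcp_pos: [0.5879, 0.2191, 0.1486]
eef_rot: [179.4, -0.2, -87.6]
contact_force: [-23.9, -0.2, 9.3]
gripper_width: 0.0407
gripper_force: 12.0
```

```bash
cat > nb.py <<'E'
import sys
from h import *
for n in('top','scene'):
    cap(n,sys.argv[1]+n+'.png')
    print(n,[(round(r['p'],2),np.round(r['location'],3)) for r in optics.look_for(n,'block1') if r['location'][1]>.1])
st=get_state();print(st['tcp_pos'],st['contact_force'],st['gripper_width'],st['time_s'])
E
python3 nb.py r1
```

```text
top [(0.82, array([0.51 , 0.178, 0.034])), (0.61, array([0.563, 0.175, 0.071])), (0.54, array([0.494, 0.238, 0.027]))]
scene [(0.7, array([0.588, 0.25 , 0.078])), (0.65, array([0.496, 0.172, 0.035])), (0.52, array([0.596, 0.176, 0.078]))]
[0.58761482 0.21901641 0.14857752] [-24.03692373   0.23244872   9.46017015] 0.039706066181904 13.35
```

The jaws opened to 40 mm with 24 N against the motion, so something jams. I'll use the last picture here.

```bash
python3 - <<'E'
import cv2,numpy as np
s=cv2.imread('pics/r1scene.png')[200:320,345:455];t=cv2.imread('pics/r1top.png')[150:285,205:310]
im=np.zeros((514,800,3),np.uint8);im[:436,:400]=cv2.resize(s,(400,436),interpolation=2);im[:,400:]=cv2.resize(t,(400,514),interpolation=2)
g=(255*(im/255.)**.5).astype(np.uint8)
cv2.imwrite('pics/jam.png',g)
E
```

```text
(no output)
```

View pics/jam.png

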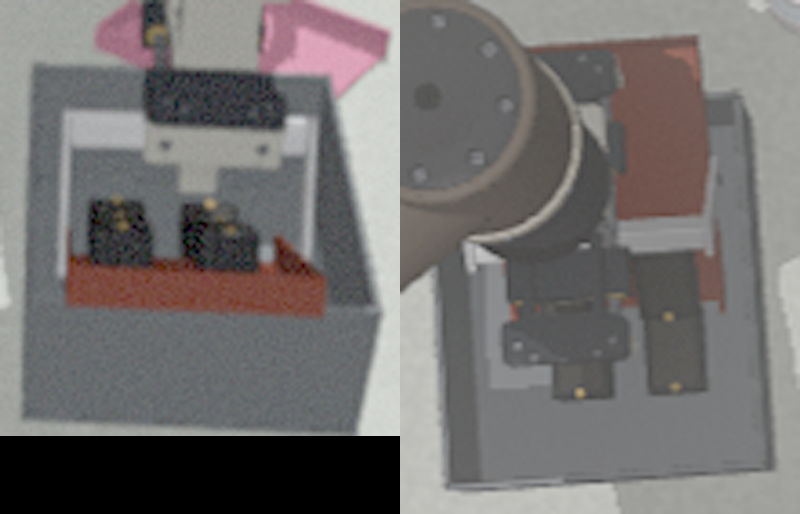

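Last picture: the rust tray hangs tilted on the far rim, the front blocks protrude past the lip (top crop (580,380), (675,350)) and the rear blocks sit right behind. Pushing horizontally only jams the tray's underside on the rim. I'll relieve that, lift to unload the rim, then tip again further back.

Request:
send_rows([
  {"slide":[0,0.02,0],"turn":0,"gripper":0},
  {"slide":[0,0.04,0],"turn":0,"gripper":0},
  {"slide":[0,0.05,0],"turn":0,"gripper":0},
  {"slide":[0,0.06,0],"turn":0,"gripper":0},
  {"slide":[0,0.06,0],"turn":0,"gripper":0},
], newtons=12)

```text
time_s: 13.77
tcp_pos: [0.5801, 0.2188, 0.1488]
eef_rot: [179.6, -0.2, -87.5]
contact_force: [-17.5, -1.4, 5.7]
gripper_width: 0.0252
gripper_force: 12.0
```

```bash
python3 nb.py r2
```

```text
top [(0.89, array([0.509, 0.173, 0.033])), (0.63, array([0.491, 0.242, 0.032])), (0.53, array([0.539, 0.25 , 0.058])), (0.52, array([0.563, 0.175, 0.072]))]
scene [(0.73, array([0.592, 0.178, 0.076])), (0.72, array([0.59 , 0.246, 0.076])), (0.5, array([0.496, 0.233, 0.036]))]
[0.58005954 0.21879649 0.1488054 ] [-17.84985722  -0.69001454   7.70133378] 0.025356149998749328 13.9667
```

Request:
send_rows([
  {"slide":[0,0.02,0],"turn":0,"gripper":0},
  {"slide":[0,0.03,-0.02],"turn":0,"gripper":0},
  {"slide":[0,0.03,-0.04],"turn":0,"gripper":0},
  {"slide":[0,0.03,-0.06],"turn":0,"gripper":0},
  {"slide":[0,0.03,-0.08],"turn":0,"gripper":0},
], newtons=12)

```text
time_s: 14.38
tcp_pos: [0.5801, 0.2204, 0.1621]
eef_rot: [-180.0, 0.0, -87.5]
contact_force: [0.3, -0.3, -5.4]
gripper_width: 0.0228
gripper_force: 12.0
```

```bash
python3 nb.py r3
```

```text
top [(0.63, array([0.493, 0.167, 0.034])), (0.45, array([0.49, 0.24, 0.03])), (0.44, array([0.538, 0.248, 0.082]))]
scene [(0.82, array([0.548, 0.178, 0.077])), (0.57, array([0.544, 0.247, 0.078]))]
[0.57980963 0.2203613  0.16206879] [-1.88252886 -1.26819318 -2.91207393] 0.02284207554859567 14.5833
```

Request:
send_rows([
  {"slide":[0,0,-0.06],"turn":0,"gripper":0},
  {"slide":[0,0,-0.13],"turn":0,"gripper":0},
  {"slide":[0,0,-0.2],"turn":0,"gripper":0},
  {"slide":[0,0,-0.25],"turn":0,"gripper":0},
  {"slide":[0,0,-0.27],"turn":0,"gripper":0},
], newtons=14)

```text
time_s: 15.0
tcp_pos: [0.5804, 0.2207, 0.2047]
eef_rot: [-179.9, 0.1, -87.5]
contact_force: [-0.3, 0.3, -4.5]
gripper_width: 0.0161
gripper_force: 14.0
```

```bash
python3 nb.py r4
```

```text
top [(0.75, array([0.454, 0.243, 0.074])), (0.61, array([0.458, 0.184, 0.072]))]
scene []
[0.57931331 0.22020172 0.20195933] [-0.14992654  0.34219696 -4.52068374] 0.016157593926764954 15.2
```

The load on the wrist is now 4.5 N, which is the tray alone (8.4 N loaded), and the jaws are back at 16.1 mm, so the tray is flat. All the blocks have slid off. Raise, then check the bin from the top view by numbers.

Request:
send_rows([
  {"slide":[0,0,-0.06],"turn":0,"gripper":0},
  {"slide":[0,0,-0.15],"turn":0,"gripper":0},
  {"slide":[0,0,-0.2],"turn":0,"gripper":0},
  {"slide":[0,0,-0.22],"turn":0,"gripper":0},
  {"slide":[0,0,-0.22],"turn":0,"gripper":0},
], newtons=25)

```text
time_s: 15.62
tcp_pos: [0.58, 0.2206, 0.2362]
eef_rot: [-179.9, 0.1, -87.5]
contact_force: [0.2, 0.6, -3.9]
gripper_width: 0.0158
gripper_force: 25.0
```

```bash
python3 nb.py r5; python3 -c "
from plan import plan
import numpy as np
a=np.array([.5793,.2202,.235,-87.5]);b=np.array([.4515,-.226,.235,-111])
plan(a[:3],-87.5,[a+(b-a)*f for f in (.2,.48,.76,.94,1)])"
```

```text
top [(0.89, array([0.456, 0.248, 0.073])), (0.77, array([0.46 , 0.183, 0.069]))]
scene [(0.4, array([0.54 , 0.25 , 0.019]))]
[0.57926393 0.22012681 0.23448891] [-0.56305237  0.13385434 -4.73473583] 0.016312616228794943 15.8167
[0.587, 0.196, 0.0] 0.052 -> [0.5538 0.131  0.235 ] -92.18
[0.841, 0.207, 0.0] 0.073 -> [0.5179 0.0061 0.235 ] -98.75
[0.86, 0.109, 0.0] 0.073 -> [ 0.4822 -0.1189  0.235 ] -105.32
[0.557, 0.006, 0.0] 0.047 -> [ 0.4592 -0.1993  0.235 ] -109.55
[0.185, -0.011, 0.0] 0.016 -> [ 0.4515 -0.226   0.235 ] -110.99
```

Request:
send_rows([
  {"slide":[0.04,0.015,0],"turn":0.005,"gripper":0},
  {"slide":[0.12,0.04,0],"turn":0.012,"gripper":0},
  {"slide":[0.25,0.085,0],"turn":0.022,"gripper":0},
  {"slide":[0.41,0.14,0],"turn":0.037,"gripper":0},
  {"slide":[0.585,0.195,0],"turn":0.052,"gripper":0},
])

```text
time_s: 16.23
tcp_pos: [0.5533, 0.1299, 0.2349]
eef_rot: [180.0, -0.0, -92.3]
contact_force: [0.0, 0.4, -4.5]
gripper_width: 0.0159
gripper_force: 25.0
```

Request:
send_rows([
  {"slide":[0.17,0.04,0],"turn":0.015,"gripper":0},
  {"slide":[0.34,0.08,0],"turn":0.03,"gripper":0},
  {"slide":[0.5,0.12,0],"turn":0.044,"gripper":0},
  {"slide":[0.67,0.165,0],"turn":0.059,"gripper":0},
  {"slide":[0.84,0.207,0],"turn":0.073,"gripper":0},
])

```text
time_s: 16.65
tcp_pos: [0.5171, 0.0046, 0.2353]
eef_rot: [180.0, -0.0, -98.9]
contact_force: [0.6, 0.1, -4.9]
gripper_width: 0.0157
gripper_force: 25.0
```

Request:
send_rows([
  {"slide":[0.17,0.02,0],"turn":0.015,"gripper":0},
  {"slide":[0.34,0.04,0],"turn":0.03,"gripper":0},
  {"slide":[0.52,0.065,0],"turn":0.044,"gripper":0},
  {"slide":[0.69,0.085,0],"turn":0.059,"gripper":0},
  {"slide":[0.86,0.11,0],"turn":0.073,"gripper":0},
])

```text
time_s: 17.07
tcp_pos: [0.481, -0.1202, 0.2353]
eef_rot: [-180.0, 0.0, -105.5]
contact_force: [0.5, 0.3, -4.8]
gripper_width: 0.0158
gripper_force: 25.0
```

Request:
send_rows([
  {"slide":[0.16,0,0],"turn":0.012,"gripper":0},
  {"slide":[0.3,0,0],"turn":0.023,"gripper":0},
  {"slide":[0.42,0.005,0],"turn":0.033,"gripper":0},
  {"slide":[0.51,0.005,0],"turn":0.041,"gripper":0},
  {"slide":[0.56,0.005,0],"turn":0.047,"gripper":0},
])

```text
time_s: 17.48
tcp_pos: [0.4579, -0.2009, 0.2353]
eef_rot: [180.0, -0.0, -109.7]
contact_force: [-0.0, -1.1, -4.7]
gripper_width: 0.0159
gripper_force: 25.0
```

Request:
send_rows([
  {"slide":[0.05,0,0],"turn":0.005,"gripper":0},
  {"slide":[0.1,-0.005,0.05],"turn":0.01,"gripper":0},
  {"slide":[0.15,-0.01,0.15],"turn":0.016,"gripper":0},
  {"slide":[0.185,-0.01,0.25],"turn":0.016,"gripper":0},
  {"slide":[0.185,-0.01,0.3],"turn":0.016,"gripper":0},
])

```text
time_s: 17.9
tcp_pos: [0.4502, -0.2259, 0.188]
eef_rot: [179.8, -0.0, -111.0]
contact_force: [-1.0, -0.2, -4.9]
gripper_width: 0.0159
gripper_force: 25.0
```

```bash
python3 nb.py r6; cat > seg.py <<'E'
import sys
from h import *
from scipy.ndimage import label
def rust(img,box):
    x0,y0,x1,y1=box; h=cv2.cvtColor(img,cv2.COLOR_RGB2HSV)
    m=((h[...,0]<10)|(h[...,0]>172))&(h[...,1]>120)&(h[...,2]>35); k=np.zeros_like(m);k[y0:y1,x0:x1]=1; m&=k
    return m
if __name__=='__main__':
    for n,box in(('scene',(170,170,310,290)),('top',(360,190,500,330))):
        c=optics.capture(n); m=rust(c['img'],box); cs,_=cv2.findContours(m.astype(np.uint8),0,2)
        k=max(cs,key=cv2.contourArea); print(n,cv2.contourArea(k),cv2.minAreaRect(k),cv2.approxPolyDP(k,3,True)[:,0].tolist())
E
python3 seg.py
```

```text
top [(0.81, array([0.517, 0.24 , 0.03 ])), (0.81, array([0.456, 0.247, 0.068])), (0.73, array([0.509, 0.172, 0.035])), (0.48, array([0.459, 0.184, 0.068]))]
scene [(0.92, array([0.468, 0.246, 0.066])), (0.9, array([0.526, 0.247, 0.032])), (0.88, array([0.53 , 0.176, 0.034])), (0.67, array([0.466, 0.192, 0.054]))]
[ 0.45203799 -0.22564544  0.1905435 ] [ 0.52541901  0.02038067 -4.31565742] 0.01603958672936837 18.1
scene 1881.5 ((222.59185791015625, 219.383544921875), (44.491798400878906, 64.7774658203125), 52.30575942993164) [[247, 198], [222, 193], [205, 206], [210, 208], [205, 212], [200, 209], [188, 218], [186, 225], [231, 241], [247, 222], [247, 228]]
top 403.5 ((420.43426513671875, 287.9306335449219), (57.327396392822266, 20.76089096069336), 19.98310661315918) [[394, 277], [391, 288], [444, 307], [410, 291], [418, 276]]
```

All four blocks show in the bin. Check how the tray sits in the grip by fitting its corners in the scene view, then lower.

```bash
python3 - <<'E'
from m import *
S=cap('scene');T=cap('top');s=get_state();p=s['tcp_pos'];a=np.radians(s['eef_rot'][2]+90)
print(p,s['eef_rot'])
for l in [(.1,-.08,.024),(.1,-.08,0),(.1,.08,.024),(.1,.08,0),(-.1,.08,.024),(-.1,-.08,.004),(-.1,.08,0)]:
    w=[p[0]+np.cos(a)*l[0]-np.sin(a)*l[1],p[1]+np.sin(a)*l[0]+np.cos(a)*l[1],p[2]-.081+l[2]]
    print(l,proj(S,w).round(1),proj(T,w).round(1))
E
```

```text
[ 0.4523 -0.2256  0.191 ] [-179.9202    0.0168 -110.964 ]
(0.1, -0.08, 0.024) [182.3 216.9] [474.4 233.2]
(0.1, -0.08, 0) [183.9 224.4] [472.1 234. ]
(0.1, 0.08, 0.024) [231.9 233.6] [414.3 211.8]
(0.1, 0.08, 0) [233.  241.3] [413.1 213. ]
(-0.1, 0.08, 0.024) [274.9 195.9] [387.9 286.1]
(-0.1, -0.08, 0.004) [229.3 188.5] [446.7 307.6]
(-0.1, 0.08, 0) [275.5 203.2] [387.1 286. ]
```

Request:
send_rows([
  {"slide":[0,0,0.08],"turn":0,"gripper":0},
  {"slide":[0,0,0.2],"turn":0,"gripper":0},
  {"slide":[0,0,0.32],"turn":0,"gripper":0},
  {"slide":[0,0,0.4],"turn":0,"gripper":0},
  {"slide":[0,0,0.42],"turn":0,"gripper":0},
])

```text
time_s: 18.72
tcp_pos: [0.4507, -0.2254, 0.1257]
eef_rot: [179.9, -0.0, -111.0]
contact_force: [-0.5, 0.1, -4.5]
gripper_width: 0.0157
gripper_force: 25.0
```

Request:
send_rows([
  {"slide":[0,0,0.03],"turn":0,"gripper":0},
  {"slide":[0,0,0.06],"turn":0,"gripper":0},
  {"slide":[0,0,0.08],"turn":0,"gripper":0},
  {"slide":[0,0,0.095],"turn":0,"gripper":0},
  {"slide":[0,0,0.105],"turn":0,"gripper":0},
])

```text
time_s: 19.13
tcp_pos: [0.4525, -0.2265, 0.1158]
eef_rot: [-179.8, -0.1, -110.9]
contact_force: [-14.1, 6.9, 34.6]
gripper_width: 0.0159
gripper_force: 25.0
```

```bash
python3 -c "
from h import *
s=get_state();print(s['tcp_pos'],s['contact_force'],s['gripper_width'])"; python3 seg.py
```

```text
[ 0.45248342 -0.22652828  0.11581126] [-14.05450167   6.86180734  34.64543638] 0.015871240396746526
scene 1773.5 ((223.406005859375, 235.02223205566406), (57.77218246459961, 47.165889739990234), 20.376436233520508) [[250, 222], [235, 215], [221, 221], [222, 216], [217, 226], [205, 235], [204, 230], [190, 246], [235, 263], [234, 259], [246, 252], [244, 249], [252, 241]]
top 338.5 ((416.59283447265625, 287.58905029296875), (53.97734451293945, 19.35973358154297), 19.85521697998047) [[392, 277], [390, 288], [439, 305], [406, 291], [413, 276]]
```

Contact came about 5 mm early. Ease up until the force is small, then open.

Request:
send_rows([
  {"slide":[0,0,-0.01],"turn":0,"gripper":0},
  {"slide":[0,0,-0.02],"turn":0,"gripper":0},
  {"slide":[0,0,-0.025],"turn":0,"gripper":0},
  {"slide":[0,0,-0.025],"turn":0,"gripper":0},
  {"slide":[0,0,-0.025],"turn":0,"gripper":0},
], newtons=8)

```text
time_s: 19.65
tcp_pos: [0.4521, -0.2258, 0.1157]
eef_rot: [-180.0, 0.0, -111.0]
contact_force: [-1.9, 2.4, 3.4]
gripper_width: 0.0159
gripper_force: 8.0
```

Request:
send_rows([
  {"slide":[0,0,0],"turn":0,"gripper":0.2},
  {"slide":[0,0,0],"turn":0,"gripper":0.25},
  {"slide":[0,0,0],"turn":0,"gripper":0.4},
  {"slide":[0,0,0],"turn":0,"gripper":0.7},
  {"slide":[0,0,0],"turn":0,"gripper":1},
])

```text
time_s: 20.07
tcp_pos: [0.4517, -0.2259, 0.1152]
eef_rot: [-180.0, -0.0, -111.0]
contact_force: [-0.4, 0.7, -0.3]
gripper_width: 0.0368
gripper_force: 0.0
```

Request:
send_rows([
  {"slide":[0,0,0],"turn":0,"gripper":1},
  {"slide":[0,0,0],"turn":0,"gripper":1},
  {"slide":[0,0,0],"turn":0,"gripper":1},
  {"slide":[0,0,0],"turn":0,"gripper":1},
  {"slide":[0,0,0],"turn":0,"gripper":1},
])

```text
time_s: 20.48
tcp_pos: [0.4517, -0.2258, 0.1153]
eef_rot: [-180.0, -0.0, -111.0]
contact_force: [0.6, 0.6, -0.1]
gripper_width: 0.0701
gripper_force: 0.0
```

Request:
send_rows([
  {"slide":[0,0,-0.1],"turn":0,"gripper":1},
  {"slide":[0,0,-0.3],"turn":0,"gripper":1},
  {"slide":[0,0,-0.5],"turn":0,"gripper":1},
  {"slide":[0,0,-0.7],"turn":0,"gripper":1},
  {"slide":[0,0,-0.8],"turn":0,"gripper":1},
])

```text
time_s: 20.9
tcp_pos: [0.4529, -0.2263, 0.2391]
eef_rot: [-179.7, 0.0, -111.0]
contact_force: [0.9, 0.2, 0.5]
gripper_width: 0.0873
gripper_force: 0.0
```

Request:
send_rows([
  {"slide":[-0.25,0,0],"turn":0,"gripper":1},
  {"slide":[-0.45,0,0],"turn":0,"gripper":1},
  {"slide":[-0.65,0,0],"turn":0,"gripper":1},
  {"slide":[-0.85,0,0],"turn":0,"gripper":1},
  {"slide":[-1,0,0],"turn":0,"gripper":1},
])

```text
time_s: 21.32
tcp_pos: [0.506, -0.0839, 0.2355]
eef_rot: [-180.0, 0.0, -111.0]
contact_force: [0.6, -0.6, 0.3]
gripper_width: 0.0873
gripper_force: 0.0
```

Request:
send_rows([
  {"slide":[-0.25,0,0],"turn":0,"gripper":1},
  {"slide":[-0.45,0,0],"turn":0,"gripper":1},
  {"slide":[-0.65,0,0],"turn":0,"gripper":1},
  {"slide":[-0.85,0,0],"turn":0,"gripper":1},
  {"slide":[-1,0,0],"turn":0,"gripper":1},
])

```text
time_s: 21.73
tcp_pos: [0.5597, 0.0564, 0.2352]
eef_rot: [-180.0, 0.0, -110.9]
contact_force: [-0.5, 0.7, 0.1]
gripper_width: 0.0879
gripper_force: 0.0
```

```bash
python3 nb.py f1; python3 seg.py; cat > fitt.py <<'E'
# joint-free measures: rust floor/walls region and bright platform region, top and scene
from m import *
def maskpoly(m):
    cs,_=cv2.findContours(m.astype(np.uint8),0,2);k=max(cs,key=cv2.contourArea);h=cv2.convexHull(k)
    e=.01
    while True:
        a=cv2.approxPolyDP(h,e*cv2.arcLength(h,True),True)[:,0]
        if len(a)<=4 or e>.2: return a,cv2.contourArea(h)
        e+=.003
E
python3 - <<'E'
from fitt import *
from seg import rust
for n,box in(('scene',(170,170,310,290)),('top',(360,190,500,330))):
    c=cap(n); print(n,maskpoly(rust(c['img'],box)))
    for k in ('tray','tray_bar','platform'):
        print(k,[(round(r['p'],2),np.round(r['location'],3)) for r in optics.look_for(n,k)][:3])
E
```

```text
top [(0.85, array([0.507, 0.17 , 0.035])), (0.78, array([0.464, 0.238, 0.068])), (0.63, array([0.497, 0.228, 0.03 ])), (0.54, array([0.46 , 0.183, 0.07 ]))]
scene [(0.7, array([0.469, 0.249, 0.067])), (0.59, array([0.525, 0.177, 0.033])), (0.53, array([0.466, 0.191, 0.053]))]
[0.55902922 0.05479526 0.23484263] [ 0.23853844 -0.68799714  0.36257297] 0.08741971217923582 21.9333
scene 1695.5 ((223.3000030517578, 235.10000610351562), (58.818359375, 46.80170440673828), 18.434947967529297) [[250, 220], [231, 214], [196, 243], [192, 241], [206, 229], [190, 242], [191, 247], [235, 263], [234, 259], [252, 242]]
top 1790.0 ((419.3987731933594, 279.989013671875), (54.07819366455078, 35.75580978393555), 20.2248592376709) [[400, 257], [388, 287], [439, 305], [449, 272]]
scene (array([[250, 220],
       [235, 263],
       [191, 247],
       [231, 214]], dtype=int32), 1937.0)
tray [(0.88, array([0.213, 0.284, 0.005])), (0.63, array([ 0.464, -0.236,  0.036]))]
tray_bar [(0.63, array([ 0.467, -0.235,  0.036])), (0.61, array([0.218, 0.28 , 0.007]))]
platform [(0.75, array([ 0.534, -0.184,  0.029]))]
top (array([[400, 257],
       [449, 272],
       [438, 305],
       [388, 287]], dtype=int32), 1881.5)
tray [(0.77, array([ 0.452, -0.229,  0.033]))]
tray_bar [(0.75, array([ 0.448, -0.236,  0.033])), (0.52, array([0.219, 0.383, 0.009]))]
platform [(0.94, array([ 0.467, -0.197,  0.031]))]
```

Request:
send_rows([
  {"slide":[-0.25,0,0],"turn":0,"gripper":1},
  {"slide":[-0.45,0.05,0],"turn":0,"gripper":1},
  {"slide":[-0.65,0.1,0],"turn":0,"gripper":1},
  {"slide":[-0.85,0.2,0],"turn":0,"gripper":1},
  {"slide":[-1,0.3,0],"turn":0,"gripper":1},
])

```text
time_s: 22.85
tcp_pos: [0.5712, 0.2123, 0.2349]
eef_rot: [-180.0, -0.0, -111.0]
contact_force: [0.2, 0.1, -0.2]
gripper_width: 0.0878
gripper_force: 0.0
```

Request:
send_rows([
  {"slide":[-0.25,0.1,0],"turn":0,"gripper":1},
  {"slide":[-0.45,0.2,0],"turn":0,"gripper":1},
  {"slide":[-0.65,0.3,0],"turn":0,"gripper":1},
  {"slide":[-0.85,0.4,0],"turn":0,"gripper":1},
  {"slide":[-1,0.5,0],"turn":0,"gripper":1},
])

```text
time_s: 23.27
tcp_pos: [0.5545, 0.3796, 0.2349]
eef_rot: [-180.0, -0.0, -111.0]
contact_force: [0.2, -0.2, -0.1]
gripper_width: 0.0879
gripper_force: 0.0
```

```bash
python3 - <<'E'
from fitt import *
from seg import rust
S,T=cap('scene','f2s.png'),cap('top','f2t.png')
for n,c,box in(('scene',S,(170,170,310,290)),('top',T,(360,190,500,330))):
    old=cv2.imread('pics/%s0.png'%n)[:,:,::-1]
    for im in(old,c['img']):
        p,a=maskpoly(rust(im,box)); print(n,p.tolist(),a)
# residual image motion of the bar/tray: profiles across platform edge
yaw=np.radians(-21);c0=np.array([.4515,-.226])
def prof(c,img,axis,off,z):
    r=[]
    for d in np.arange(-.15,.1501,.003):
        l=np.array([d,off]) if axis==0 else np.array([off,d])
        w=c0+np.array([[np.cos(yaw),-np.sin(yaw)],[np.sin(yaw),np.cos(yaw)]])@l
        u=proj(c,[*w,z]); r.append(cv2.getRectSubPix(img,(1,1),tuple(map(float,u)))[0,0])
    return np.array(r)
for ax,off in((0,.06),(0,-.06),(0,0),(1,.06),(1,-.06)):
    p=prof(T,T['img'],ax,off,.03).astype(int)
    print('ax',ax,off,' '.join('%d:%d,%d'%(d,x[0],x[0]-x[1]) for d,x in zip(np.arange(-150,151,3),p) if 84<abs(d)<135 ))
E
```

```text
scene [[252, 241], [234, 266], [190, 246], [204, 232]] 1266.5
scene [[250, 220], [235, 263], [191, 247], [228, 215]] 2022.0
top [[398, 254], [448, 269], [436, 302], [387, 283]] 1890.5
top [[400, 257], [449, 272], [439, 305], [389, 287]] 1893.0
ax 0 0.06 -132:138,-2 -129:136,-1 -126:136,-2 -123:137,-2 -120:134,-1 -117:135,1 -114:138,1 -111:138,1 -108:138,0 -105:137,2 -102:107,21 -99:87,36 -96:87,36 -93:87,36 -90:87,36 -87:87,36 87:85,36 90:85,35 93:77,30 96:67,23 99:83,28 102:95,12 105:99,0 108:98,1 111:107,1 114:130,1 117:133,1 120:108,1 123:97,-1 126:98,-1 129:96,-1 132:107,-1
ax 0 -0.06 -132:135,0 -129:133,-1 -126:141,-1 -123:135,-1 -120:127,1 -117:136,0 -114:136,1 -111:136,2 -108:137,1 -105:135,1 -102:109,20 -99:84,37 -96:86,37 -93:86,36 -90:86,36 -87:86,37 87:84,36 90:84,36 93:76,31 96:64,22 99:80,27 102:93,11 105:97,0 108:95,1 111:98,1 114:122,1 117:107,0 120:93,0 123:97,0 126:98,-1 129:104,0 132:134,-1
ax 0 0 -132:138,0 -129:140,-1 -126:140,0 -123:137,0 -120:125,0 -117:135,1 -114:136,1 -111:136,1 -108:136,1 -105:135,0 -102:114,16 -99:84,37 -96:86,36 -93:86,36 -90:86,36 -87:86,3
[... 165 characters left out ...]
132:135,-1 -129:133,-1 -126:133,-1 -123:135,-2 -120:138,-2 -117:139,-1 -114:137,-1 -111:136,-1 -108:135,0 -105:135,-1 -102:138,-1 -99:140,-1 -96:128,0 -93:132,1 -90:134,1 -87:135,0 87:101,2 90:101,2 93:88,0 96:94,-1 99:100,-1 102:128,-1 105:141,-1 108:138,-1 111:136,-1 114:137,-1 117:138,-1 120:141,-1 123:141,-2 126:139,-1 129:137,-1 132:137,-1
ax 1 -0.06 -132:136,0 -129:138,-1 -126:137,-1 -123:135,0 -120:134,-1 -117:136,-1 -114:136,-1 -111:137,-1 -108:136,-1 -105:135,-1 -102:133,-1 -99:134,0 -96:134,0 -93:131,0 -90:133,1 -87:134,0 87:140,1 90:141,1 93:140,1 96:112,1 99:97,-1 102:102,0 105:130,-1 108:140,-2 111:139,-1 114:142,0 117:142,-1 120:143,-1 123:141,-2 126:141,-1 129:139,-2 132:141,0
```

Along x the tray is centred within about 1 mm and square. Now check y, the bar's height and the bystanders.

```bash
python3 - <<'E'
from h import *
T=cap('top');S=cap('scene');yaw=np.radians(-21);c0=np.array([.4515,-.226])
M=np.array([[np.cos(yaw),-np.sin(yaw)],[np.sin(yaw),np.cos(yaw)]])
for off in(-.085,-.06,.05):
    o=[]
    for d in np.arange(-.1,.1001,.002):
        if abs(d)<.068: continue
        x=cv2.getRectSubPix(T['img'],(1,1),tuple(map(float,proj(T,[*(c0+M@[off,d]),.034]))))[0,0].astype(int); o.append('%d:%d,%d'%(round(d*1e3),x[0],x[0]-x[1]))
    print(off,' '.join(o))
# image change old/new (outside tray, bin, arm): bystanders
for n,c in(('top',T),('scene',S)):
    d=cv2.absdiff(cv2.imread('pics/%s0.png'%n)[:,:,::-1],c['img']).max(2)
    print(n,[(k,[ (round(r['p'],2),np.round(r['location'],3).tolist()) for r in optics.look_for(n,k)[:1]]) for k in('screwdriver','cup','jar','cups','wrench','tape')])
    for nm,b in ({'screwdriver+cup':(322,185,356,312),'wrench/tape':(500,185,560,320),'grn/yel':(395,150,475,196)} if n=='top' else {'jar/cups':(245,285,345,360),'wrench':(105,235,140,290)}).items():
        print(nm,(d[b[1]:b[3],b[0]:b[2]]>40).sum())
E
```

```text
-0.085 -100:138,0 -98:137,-1 -96:135,-1 -94:131,-1 -92:132,0 -90:134,1 -88:135,0 -86:136,0 -84:126,8 -82:108,18 -80:85,31 -78:63,20 -76:55,15 -74:59,17 -72:74,28 -70:84,35 68:87,37 70:76,30 72:74,17 74:86,4 76:114,0 78:134,1 80:140,2 82:140,0 84:141,1 86:141,1 88:140,0 90:141,1 92:143,1 94:141,1 96:113,1 98:98,0 100:93,-1
-0.06 -100:133,-1 -98:134,-1 -96:135,-1 -94:132,0 -92:132,1 -90:133,2 -88:134,1 -86:135,0 -84:125,7 -82:106,19 -80:84,33 -78:65,24 -76:55,15 -74:58,17 -72:73,28 -70:82,34 68:87,37 70:76,31 72:73,18 74:85,1 76:95,1 78:111,1 80:129,2 82:139,2 84:140,1 86:140,1 88:141,1 90:141,1 92:141,1 94:138,1 96:115,0 98:101,0 100:98,0
0.05 -100:136,-1 -98:137,-1 -96:132,0 -94:131,1 -92:132,1 -90:133,1 -88:134,1 -86:135,2 -84:132,4 -82:110,17 -80:84,24 -78:62,23 -76:54,15 -74:58,17 -72:63,21 -70:64,21 68:65,22 70:62,21 72:60,13 74:74,5 76:93,1 78:98,0 80:99,1 82:99,1 84:100,1 86:100,1 88:100,1 90:101,1 92:94,1 94:89,1 96:93,0 98:99,-1 100:109,-1
top [('screwdriver', [(0.81, [0.396, 0.001, 0.021])]), ('cup', [(0.91, [0.621, 0.008, 0.022])]), ('jar', [(0.59, [0.77, 0.07, 0.094])]), ('cups', [(0.93, [0.773, -0.067, 0.112])]), ('wrench', [(0.84, [0.567, -0.513, 0.006])]), ('tape', [(0.67, [0.366, -0.528, 0.025])])]
screwdriver+cup 5
wrench/tape 0
grn/yel 0
scene [('screwdriver', [(0.55, [0.402, -0.003, 0.02])]), ('cup', [(0.73, [0.632, 0.008, 0.052])]), ('jar', [(0.81, [0.804, 0.072, 0.068])]), ('cups', [(0.69, [0.469, -0.235, 0.034])]), ('wrench', [(0.71, [0.578, -0.514, -0.0])]), ('tape', [(0.94, [0.372, -0.523, 0.022])])]
jar/cups 430
wrench 0
```

```bash
python3 - <<'E'
from h import *
T=cap('top');S=cap('scene')
d=cv2.absdiff(cv2.imread('pics/top0.png')[:,:,::-1],T['img']).max(2); print('top jar/cups',(d[115:165,295:380]>40).sum())
d=cv2.absdiff(cv2.imread('pics/scene0.png')[:,:,::-1],S['img']).max(2)[285:360,245:345]>40
ys,xs=np.nonzero(d); print(xs.min()+245,xs.max()+245,ys.min()+285,ys.max()+285)
print('blocks',[np.round(r['location'],3).tolist() for n in('top','scene') for r in optics.look_for(n,'block1') if r['location'][1]>.1])
s=get_state();print(s['time_s'],s['contact_force'])
E
```

```text
top jar/cups 0
319 344 285 330
blocks [[0.518, 0.239, 0.028], [0.46, 0.245, 0.068], [0.512, 0.172, 0.031], [0.462, 0.183, 0.069], [0.468, 0.246, 0.067], [0.526, 0.244, 0.033], [0.53, 0.175, 0.035], [0.468, 0.192, 0.052]]
24.2667 [ 0.28127282  0.29911814 -0.06518837]
```

```bash
python3 -c "
from plant import order
print(order.close_job())"
```

```text
the job is handed in; nothing more can be done
None
```

Handed in at about 24 s: all four blocks are in the bin, and the empty tray is back on its platform, square and about 2 mm from centre. The bystanders I checked had not moved; the organiser was not checked.

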